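# Make up a batch of two vials and show the control vial to the code reader

## Task

Set any two of the three white-capped vials from the green rack down upright in the blue tray, without dropping them, and leave the third white one in its well. Then take the red-capped vial out of the rack and hold it cap-up in the air in front of the code reader, with its foot (which carries the code) pointing squarely into the lens, on the lens axis and about 80 mm from the lens; finish while still holding it there, steady, and leave the reader as it is aimed and the amber jar, the dish stack and the tip box where they stand.

Things in the scene. Friction and masses are not known exactly. Their poses are not given: they have to be found in the camera images.
- rack: Dark green plastic rack, fixed, 142 x 208 mm (its x, y), 20 mm high; origin at the centre of its underside, z up. Six round wells, 32 mm wide and 12 mm deep (their floor is 8 mm above the bench), at x = -33 and +33 mm, y = -66, 0 and +66 mm. Four vials stand in the four corner wells, in any order; the two wells at y = 0 are empty.
- tray: Open blue plastic tray, fixed, 130 x 180 mm (its x, y), 22 mm high, walls 4 mm, floor about 4 mm above the bench; origin at the centre of its underside, z up. Empty at the start; room for two vials 70 mm apart along its y.
- white_a_mid (a point): Centre (32 mm above its foot, 32 mm below its top) of a white-capped vial: pale round body 28 mm in diameter and 44 mm tall with a paper label, above it a white cap 26 mm in diameter and 20 mm tall; 64 mm tall in all, 25 to 50 g. z points from foot to cap. Starts upright in a corner well of the rack.
- white_b_mid (a point): Centre (32 mm above its foot, 32 mm below its top) of a white-capped vial: pale round body 28 mm in diameter and 44 mm tall with a paper label, above it a white cap 26 mm in diameter and 20 mm tall; 64 mm tall in all, 25 to 50 g. z points from foot to cap. Starts upright in a corner well of the rack.
- white_c_mid (a point): Centre (32 mm above its foot, 32 mm below its top) of a white-capped vial: pale round body 28 mm in diameter and 44 mm tall with a paper label, above it a white cap 26 mm in diameter and 20 mm tall; 64 mm tall in all, 25 to 50 g. z points from foot to cap. Starts upright in a corner well of the rack.
- red_mid (a point): Centre (32 mm above its foot, 32 mm below its top) of the red-capped vial: same size and mass as the white ones (body 28 mm, cap 26 mm in diameter, 64 mm tall), red cap. z points from foot to cap. Starts upright in a corner well of the rack.
- red_foot (a point): Centre of the underside (foot) of the red-capped vial, 32 mm below red_mid along the vial's axis; z from foot to cap. This face has to look into the lens.
- reader: Code reader, fixed: grey 110 x 120 mm base, 16 mm high, two grey posts 74 mm high, between them a black head 62 x 86 x 52 mm on a level hinge 62 mm above the bench; the hinge is stiff and keeps its setting unless knocked. Origin at the centre of the underside; its -x side faces the robot.
- lens (a point): Centre of the front face of the reader's lens: dark blue disc in a white disc and a yellow ring 52 mm across, on top of the head, 40 mm from the hinge. z is the lens axis, out of the lens: upwards and leaning to the robot's side, 20 to 40 degrees from vertical, differing from run to run; y is level, along the hinge.
- focus (a point): Where the code is in focus: the point in the air on the lens axis, 80 mm out from the lens (axes as lens). The foot's centre belongs here, the vial's own axis along the lens axis, its cap on the far side from the lens.
- bottle: Bystander: amber glass jar with blue cap, loose, 50 mm in diameter, 100 mm tall, origin at the centre of its underside.
- dishes: Bystander: stack of five orange culture dishes, loose, in one piece, 90 mm in diameter, 75 mm tall, origin at the centre of its underside.
- tipbox: Bystander: white pipette-tip box with a teal lid, loose, 87 x 122 x 63 mm, origin at the centre of its underside.
Things that resemble listed ones, but are neither listed nor needed, are in the scene too. Leave any purple look-alike of the part that bears white_a_mid alone.

How it is judged:
By the outcome, as a careful person would: the job done as asked, in the order asked, and still so for the second after the job is handed in, while the arm keeps its last pose, push and grip.
It also fails if it takes over 72 s, if anything falls off the work surface, if the arm or the gripper's body presses on something with over 40 N, if the wrist force passes 120 N, or if a joint passes its speed limit or range.

## Robot

A 7-joint arm with a two-finger parallel gripper is mounted at the origin on the work surface. World frame = base frame: x ahead of the robot, y to its left, z up, the work surface at z = 0. Lengths are in m, angles in degrees, forces in N, time in s.
With the tool pointing down it reaches from about 0.425 to 0.875 m from the base axis. Payload 4.7 kg.
Tool frame: the origin (TCP) lies between the finger pads; the fingertips stand 19 mm ahead of it and the grasp point (between the pads) is the TCP; x points along the fingers, z is the direction in which the jaws open and shut, and the axes are right-handed (so a half turn about x gives the same grasp; the last joint's range is limited). The gripper opens to 87 mm and grips with 3 to 60 N. Pads are 19 mm wide; open, the fingers measure 117 mm over their backs; the gripper's body (75 mm by 190 mm) begins 51 mm behind the grasp point.
Start: joints at [70.422, 18.392, -4.016, 83.108, 1.295, 78.541, -3.26], TCP at [0.226, -0.609, 0.242] pointing down, gripper open.
Joint ranges: [-163.93, 163.93], [-17.29, 119.83], [-79.2, 71.16], [3.27, 140.29], [-89.18, 269.18], [5.43, 117.66], [-154.24, 154.24]. Speed limits (degrees/s): [147.25, 147.25, 180, 180, 180, 180, 180].

## Interface

Orientations are given as [roll, pitch, yaw] about the fixed x, y, z axes, in that order (R = Rz(yaw) Ry(pitch) Rx(roll)).
In Python, from cell import monitor, read_camera, camera_model, env, regions_of gives the robot as it stands. The module is installed in compiled form; this text tells all that it offers.
- The arm moves only by the tool step_arm, never from a script. Its argument "deltas" is a list of rows, each a list of 5 numbers: the gripper's target within -1 to 1 (fully open at 1, half-way at 0, shut at -1), then the shift along the tool's x, y, z in m, then the turn about the tool's x in degrees. A call has 1 to 12 rows; each row is the pose to reach, as a shift and turn from the pose commanded when the call began, along the tool's axes at that moment; what a row does not reach only later rows make up. A row lasts 1/8 s, in which the tool goes at most 62.5 mm and 10.7 degrees, less where a joint would pass 70% of its speed; a pose out of reach is approached as far as the arm can. A call with a gripper value outside its range is refused whole. The fingers move at their own pace and stop on an object; "newtons" is the grip in N (left out, the last holds). Time passes only in rows, so rows that repeat a pose let the fingers close. It gives the time, the measured TCP pose, the force and the opening at its end, in the units of the state.
- monitor.get_obs(): the state, without advancing time (a new reading comes with each control period).
- read_camera(name): name is "side" or "top"; returns (picture, depth): 384x512x3 uint8, red, green, blue; 384x512 float32, m along the optical axis (not along the pixel's ray), 0 where there is no reading.
- camera_model(name): a dict with "fx", "fy", "cx", "cy" (pixels), "xyz" and "attitude" of the camera in the world. Camera axes: x right, y down, z forward; pixel columns grow to the right and rows downward; lengths in m; the calibration is good to about 2 mm. A picture is of the moment at which its call begins. camera_model takes no time and is no camera call.
- env.sign_off(): hands the job in, once; it reports no verdict.
Trained networks look in the newest picture that a camera, given by its name, has taken for a name from the list of things; names that differ only in an ending like _2 or _b are one class to them, and where a whole thing is asked for, a point or a joint stands for the part that bears it (a point fixed in the world has none). Each returns a list of dicts, best first, with "p" (0 to 1); they miss things now and then, are a little off and sometimes report something else, mostly with a low value. They report only what shows in the picture. A call takes as long as a camera call. They do not tell look-alikes from the thing itself.
- regions_of(camera, thing): "pixels" (384x512 bool, what is visible of it) and "pixel" ([column, row] in pixels, amid what is visible of it).
The state is a dict: "time_s": time; "qpos": joint angles; "joint_velocities": joint speeds; "effort": joint torques, N m; "tool_pos": TCP position; "tool_rot": TCP orientation; "force": force on the tool from outside, world axes, zero at the start; "wrist_torque": the same for the moment, N m; "grip_width": finger opening in m.
Only numpy, scipy, OpenCV 4.12 (cv2) and the standard library are available. Lean on these libraries where they do the work, as an engineer would, in place of code of your own. Each camera call takes 0.05 s, during which the arm holds its last target. There are 200 camera calls.

## Working session

There is one attempt and no reset: what is moved stays moved. The work goes in short steps, Python scripts to look and compute and a tool call to move; the robot and the scene stay as the last step left them, time stands still between calls to the robot, and variables do not carry over. Pictures are saved under pics/ and viewed, about 8 in all and at most 12, crops included, and the job is handed in when it is done.

Besides the shell and the picture viewer there is one more tool, called after "Call:" as name(argument=value, ...), one argument or row to a line, values as JSON. step_arm: Moves the arm, as the interface text tells. Its arguments: {"type":"object","properties":{"deltas":{"type":"array"},"newtons":{"type":"number"}},"required":["deltas"]}

```bash
mkdir -p pics; cat > h.py <<'E'
import numpy as np, cv2
from scipy.spatial.transform import Rotation as R
from cell import monitor, read_camera, camera_model, env, regions_of
def rot(a): return R.from_euler('xyz',a,degrees=True).as_matrix()
def cloud(name,depth):
    m=camera_model(name); v,u=np.indices(depth.shape)
    P=np.stack([(u-m['cx'])/m['fx']*depth,(v-m['cy'])/m['fy']*depth,depth],-1)
    return P@rot(m['attitude']).T+np.array(m['xyz'])
def save(n,img): cv2.imwrite('pics/'+n,cv2.cvtColor(img,cv2.COLOR_RGB2BGR))
E
python3 - <<'E'
from h import *
np.set_printoptions(precision=4,suppress=True)
print(monitor.get_obs())
for c in('side','top'):
    print(c,camera_model(c))
    i,d=read_camera(c); save(c+'0.png',i); np.savez(c+'0.npz',i=i,d=d)
    P=cloud(c,d)
    for t in('rack','tray','white_a_mid','red_mid','reader','lens','bottle','dishes','tipbox'):
        for r in regions_of(c,t)[:6]:
            m=r['pixels']&(d>0); q=P[m]
            if len(q): print(t,round(r['p'],2),np.round(r['pixel']),m.sum(),'med',np.median(q,0),'lo',np.percentile(q,3,0),'hi',np.percentile(q,97,0))
E
```

```text
{'time_s': 0.0, 'qpos': array([70.4198, 18.4384, -4.016 , 83.1768,  1.2969, 78.5439, -3.2603]), 'joint_velocities': array([ 0.0089, -0.0364, -0.0268, -0.0354,  0.0679,  0.0043,  0.0251]), 'effort': array([ -0.0005, -49.1294,  -0.404 , -31.2524,  -0.0638,   0.0439,
         0.0001]), 'tool_pos': array([ 0.2262, -0.6088,  0.2405]), 'tool_rot': array([-176.126 ,   89.886 ,  114.2645]), 'force': array([-0.2226,  1.5961, -0.5044]), 'wrist_torque': array([0.0064, 0.0006, 0.0054]), 'grip_width': 0.08713631647211507}
side {'fx': 380.93731770227146, 'fy': 380.93731770227146, 'cx': 252.75547627375585, 'cy': 184.8847940164034, 'xyz': array([0.1874, 0.4376, 0.7049]), 'attitude': array([-133.4691,    0.0319, -137.3262])}
rack 0.89 [326. 204.] 2838 med [ 0.4884 -0.1854  0.0208] lo [ 0.4203 -0.2892  0.0068] hi [ 0.5612 -0.0901  0.0234]
rack 0.3 [280. 238.] 914 med [0.4892 0.0313 0.0733] lo [0.4745 0.0021 0.0103] hi [0.5153 0.043  0.1022]
tray 0.77 [209. 321.] 6565 med [0.4908 0.242  0.0049] lo [0.4234 0.1483 0.0023] hi [0.5573 0.3222 0.0229]
white_a_mid 0.79 [360. 180.] 232 med [ 0.4646 -0.2558  0.
[... 1706 characters left out ...]
[0.5541 0.3201 0.0221]
white_a_mid 0.57 [342. 242.] 94 med [ 0.4676 -0.2615  0.0677] lo [ 0.4551 -0.2763  0.0179] hi [ 0.4808 -0.2521  0.0758]
red_mid 0.57 [340. 222.] 96 med [ 0.5325 -0.2547  0.0684] lo [ 0.5202 -0.2711  0.0184] hi [ 0.5448 -0.2453  0.0762]
reader 0.9 [246. 160.] 1227 med [0.7275 0.0242 0.0719] lo [ 0.692  -0.0303  0.0107] hi [0.795  0.0789 0.1017]
lens 0.79 [242. 160.] 590 med [0.7366 0.0268 0.0904] lo [ 0.7091 -0.0148  0.0675] hi [0.7725 0.0643 0.1033]
dishes 0.69 [350. 163.] 730 med [ 0.7184 -0.3097  0.0739] lo [ 0.6816 -0.3499  0.0316] hi [ 0.7611 -0.2728  0.0797]
tipbox 0.64 [165. 166.] 1227 med [0.7112 0.2803 0.0617] lo [0.6682 0.2238 0.0079] hi [0.7569 0.3409 0.0673]
```

```bash
python3 - <<'E'
import cv2
s=cv2.imread('pics/side0.png');t=cv2.imread('pics/top0.png')
cv2.imwrite('pics/a1.png',cv2.resize(s[110:360,90:440],None,fx=2.2,fy=2.2,interpolation=cv2.INTER_CUBIC))
cv2.imwrite('pics/a2.png',cv2.resize(t[120:320,120:400],None,fx=2.8,fy=2.8,interpolation=cv2.INTER_CUBIC))
E
```

```text
(no output)
```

View pics/a1.png

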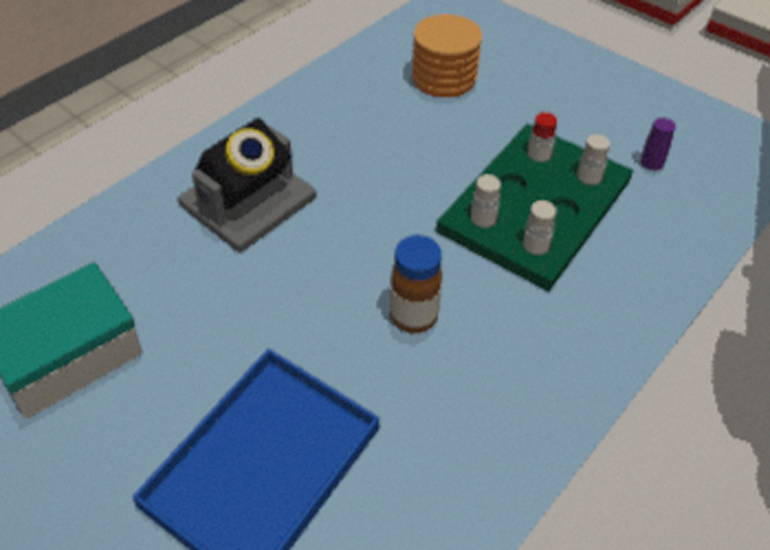

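View pics/a2.png

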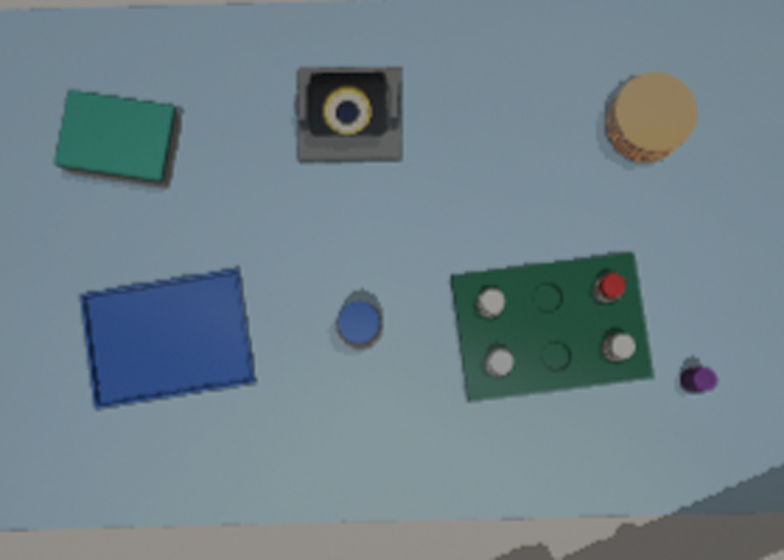

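Side view: four vials are in the rack. The red one is at the far −y corner (about 545,135 in the crop), with a purple look-alike outside the rack (658,140) and the jar between rack and tray. The lens ring is at (249,150). The top view agrees: the tray is empty, and two whites stand on the +y side at (490,302) and (500,361). I can only turn the tool about vertical, so the tilt will have to come from pivoting the red vial in the fingers against its well.

```bash
cat > meas.py <<'E'
from h import *
np.set_printoptions(precision=4,suppress=True)
D={c:np.load(c+'0.npz') for c in('side','top')}
hsv={c:cv2.cvtColor(D[c]['i'],cv2.COLOR_RGB2HSV) for c in D}
P={c:cloud(c,D[c]['d']) for c in D}
for c in D:
    print('==',c); p=P[c]; d=D[c]['d']
    print('bench z',np.median(p[(abs(p[...,0]-.6)<.03)&(abs(p[...,1]+.05)<.02)][:,2]))
    # cap tops: highest pts near rack
    m=(d>0)&(p[...,0]>.4)&(p[...,0]<.6)&(p[...,1]>-.31)&(p[...,1]<-.08)&(p[...,2]>.066)
    n,l=cv2.connectedComponents(m.astype(np.uint8))
    for k in range(1,n):
        q=p[l==k]
        if len(q)>8: print('cap',len(q),q.mean(0),'mid-range',(q[:,:2].min(0)+q[:,:2].max(0))/2,np.ptp(q[:,:2],axis=0))
    H,S,V=[hsv[c][...,k].astype(int) for k in range(3)]
    g=(d>0)&(p[...,0]>.4)&(p[...,0]<.6)&(p[...,1]>-.32)&(p[...,1]<-.06)&(abs(p[...,2]-.02)<.006)
    print('rack',cv2.minAreaRect(p[g][:,:2].astype(np.float32)*1000))
    b=(d>0)&(p[...,0]>.4)&(p[...,0]<.6)&(p[...,1]>.12)&(p[...,1]<.36)&(p[...,2]>.016)
    print('tray',cv2.minAreaRect(p[b][:,:2].astype(np.float32)*1000))
    b=(d>0)&(p[...,0]>.62)&(p[...,0]<.85)&(p[...,1]>-.06)&(p[...,1]<.12)&(p[...,2]>.010)
    print('reader',cv2.minAreaRect(p[b][:,:2].astype(np.float32)*1000))
    # lens ring: bright pixels near reader on head
    w=(d>0)&(p[...,0]>.68)&(p[...,0]<.8)&(p[...,1]>-.03)&(p[...,1]<.08)&(p[...,2]>.05)
    ye=w&(((S>90)&(H>18)&(H<40)&(V>90))|((V>130)&(S<80)))
    cnt,_=cv2.findContours(cv2.morphologyEx(ye.astype(np.uint8),cv2.MORPH_CLOSE,np.ones((7,7))),0,1)
    cn=max(cnt,key=cv2.contourArea); f=np.zeros(d.shape,np.uint8); cv2.drawContours(f,[cn],-1,1,-1)
    q=p[(f>0)&(d>0)]; (eu,ev),ax,an=cv2.fitEllipse(cn)
    ctr=q.mean(0); nrm=np.linalg.svd(q-ctr)[2][2]; nrm*=np.sign(nrm[2])
    print('lens',len(q),'ell',eu,ev,ax,an,'ctr',ctr,'n',nrm,'tilt',np.degrees(np.arccos(nrm[2])),'resid',((q-ctr)@nrm).std())
    bl=w&(V<80)&(p[...,2]>.08)
    m=f>0
    T=rot(camera_model(c)['attitude'])
E
python3 meas.py
```

```text
== side
bench z 0.00204245437364331
cap 70 [ 0.5327 -0.2559  0.0719] mid-range [ 0.5338 -0.2573] [0.0254 0.0251]
cap 76 [ 0.4667 -0.2625  0.0722] mid-range [ 0.4678 -0.2638] [0.0246 0.0258]
cap 87 [ 0.5193 -0.1252  0.0721] mid-range [ 0.5201 -0.1279] [0.025  0.0279]
cap 94 [ 0.4539 -0.1318  0.0722] mid-range [ 0.4543 -0.1333] [0.0255 0.0273]
rack ((494.3048095703125, -196.72933959960938), (143.0916748046875, 212.83934020996094), 5.87237548828125)
tray ((492.2687072753906, 235.21530151367188), (131.37168884277344, 180.54005432128906), 7.55773401260376)
reader ((745.0454711914062, 25.15365219116211), (121.59942626953125, 111.44719696044922), 89.17387390136719)
lens 399 ell 202.5223846435547 176.6942596435547 (21.805410385131836, 23.80227279663086) 130.9063720703125 ctr [0.7299 0.025  0.0944] n [-0.3957 -0.0596  0.9165] tilt 23.586607854548713 resid 0.004420637254986747
== top
bench z 0.0003878573874978031
cap 58 [ 0.5337 -0.2586  0.0714] mid-range [ 0.5329 -0.2591] [0.0244 0.0255]
cap 52 [ 0.5195 -0.1272  0.0714] mid-range [ 0.519  -0.1268] [0.0218 0.0217]
cap 54 [ 0.468  -0.2654  0.0711] mid-range [ 0.4677 -0.2648] [0.0214 0.025 ]
cap 59 [ 0.4537 -0.1348  0.0714] mid-range [ 0.4542 -0.135 ] [0.0242 0.0247]
rack ((494.0902099609375, -196.79428100585938), (142.23983764648438, 208.69931030273438), 5.841142654418945)
tray ((490.67755126953125, 234.66217041015625), (129.96630859375, 180.80502319335938), 7.952395439147949)
reader ((741.7785034179688, 15.642086029052734), (138.48876953125, 116.29197692871094), 89.32825469970703)
lens 227 ell 243.6906280517578 159.150146484375 (16.05787467956543, 16.235910415649414) 78.2986068725586 ctr [0.7291 0.0253 0.0947] n [-0.4407  0.0271  0.8973] tilt 26.20049632972476 resid 0.0035764689438544978
```

```bash
cat >> meas.py <<'E'
    print('-- robust')
    q=p[(cv2.erode(f,np.ones((3,3)))>0)&(d>0)]
    for it in range(8):
        ctr=np.median(q,0); ctr=q.mean(0); nrm=np.linalg.svd(q-ctr)[2][2]; nrm*=np.sign(nrm[2]); r=(q-ctr)@nrm
        q=q[abs(r)<max(2*r.std(),.0012)]
    print(len(q),ctr,nrm,'tilt',np.degrees(np.arccos(nrm[2])),'resid',r.std(), 'range',np.ptp(q,axis=0))
    ray=T@np.array([(eu-camera_model(c)['cx'])/camera_model(c)['fx'],(ev-camera_model(c)['cy'])/camera_model(c)['fy'],1]); o=np.array(camera_model(c)['xyz'])
    print('lens centre',o+ray*((ctr-o)@nrm)/(ray@nrm))
    base=(d>0)&(abs(p[...,2]-.016)<.005)&(p[...,0]>.66)&(p[...,0]<.83)&(p[...,1]>-.06)&(p[...,1]<.12)
    q=p[base]; print('base',len(q),q.min(0),q.max(0),cv2.minAreaRect(q[:,:2].astype(np.float32)*1000))
    h=(d>0)&(p[...,2]>.03)&(p[...,0]>.66)&(p[...,0]<.83)&(p[...,1]>-.06)&(p[...,1]<.12)
    vv,uu=np.where(h); print('head cols rows',uu.min(),uu.max(),vv.min(),vv.max())
    # profile in x-z for mid-y strip
    s=h&(abs(p[...,1]-.025)<.008); q=p[s]; q=q[np.argsort(q[:,0])]
    for a in np.arange(.69,.79,.005):
        k=q[(q[:,0]>=a)&(q[:,0]<a+.005)]
        if len(k): print('%.4f: z %.4f sd %.4f n %d'%(k[:,0].mean(),k[:,2].mean(),k[:,2].std(),len(k)))
E
python3 meas.py | grep -v -e cap -e rack -e tray
```

```text
== side
bench z 0.00204245437364331
reader ((745.0454711914062, 25.15365219116211), (121.59942626953125, 111.44719696044922), 89.17387390136719)
lens 399 ell 202.5223846435547 176.6942596435547 (21.805410385131836, 23.80227279663086) 130.9063720703125 ctr [0.7299 0.025  0.0944] n [-0.3957 -0.0596  0.9165] tilt 23.586607854548713 resid 0.004420637254986747
-- robust
247 [0.7276 0.0266 0.095 ] [-0.4764  0.0085  0.8792] tilt 28.453725272765844 resid 0.0015533786838703805 range [0.043  0.0472 0.0236]
lens centre [0.7299 0.0258 0.0962]
base 810 [ 0.6885 -0.0352  0.0111] [0.8016 0.0857 0.0209] ((745.0454711914062, 25.15365219116211), (121.59942626953125, 111.44719696044922), 89.17387390136719)
head cols rows 177 222 163 208
0.7088: z 0.0764 sd 0.0072 n 29
0.7121: z 0.0785 sd 0.0106 n 27
0.7175: z 0.0824 sd 0.0165 n 24
0.7224: z 0.0838 sd 0.0233 n 22
0.7280: z 0.0873 sd 0.0258 n 17
0.7327: z 0.1012 sd 0.0014 n 12
0.7370: z 0.1024 sd 0.0011 n 8
0.7429: z 0.1029 sd 0.0015 n 14
0.7471: z 0.1052 sd 0.0010 n 9
0.7512: z 0.1046 sd 0.0008 n 4
0.7586: z 0.0981 sd 0.0002 n 3
0.7620: z 0.0963 sd 0.00
[... 498 characters left out ...]
.0254]
lens centre [0.7289 0.0253 0.0957]
base 460 [ 0.6841 -0.0533  0.011 ] [0.8007 0.085  0.0209] ((741.6026611328125, 15.579368591308594), (138.538818359375, 116.21551513671875), 89.13372039794922)
head cols rows 226 263 146 168
0.7083: z 0.0772 sd 0.0103 n 12
0.7125: z 0.0856 sd 0.0032 n 8
0.7173: z 0.0915 sd 0.0040 n 11
0.7224: z 0.0959 sd 0.0036 n 9
0.7273: z 0.0977 sd 0.0025 n 8
0.7325: z 0.0995 sd 0.0028 n 10
0.7376: z 0.1002 sd 0.0040 n 7
0.7419: z 0.1025 sd 0.0031 n 11
0.7473: z 0.1031 sd 0.0028 n 9
0.7525: z 0.0984 sd 0.0028 n 8
0.7579: z 0.0973 sd 0.0033 n 8
0.7606: z 0.0964 sd 0.0021 n 4
0.7658: z 0.0882 sd 0.0015 n 5
0.7721: z 0.0761 sd 0.0020 n 5
0.7787: z 0.0634 sd 0.0016 n 5
```

```bash
cat > lens.py <<'E'
from h import *
np.set_printoptions(precision=4,suppress=True)
for c in('side','top'):
    ds=[read_camera(c)[1] for _ in range(8)]
    ds=np.stack(ds); ds[ds==0]=np.nan; d=np.nanmedian(ds,0); p=cloud(c,d)
    print(c,'pix noise',np.nanmean(np.nanstd(ds,0)[150:200,180:260]))
    for rad in(.016,.020,.024):
        C=np.array([.7292,.0255,.0955])
        n=np.array([-.5,0,.866])
        for _ in range(10):
            v=p-C; h=v@n; rr=np.linalg.norm(v-h[...,None]*n,axis=-1)
            q=p[(rr<rad)&(abs(h)<.006)]
            # regress along view ray ~ fit plane
            o=q.mean(0); n=np.linalg.svd(q-o)[2][2]; n*=np.sign(n[2]); C=C+n*((o-C)@n)
        r=(q-o)@n
        print(rad,len(q),'C',C,'n',n,'tilt %.1f lean-az %.1f sd %.4f'%(np.degrees(np.arccos(n[2])),np.degrees(np.arctan2(-n[1],-n[0])),r.std()))
E
python3 lens.py
```

```text
side pix noise 0.0016735658
0.016 127 C [0.7281 0.0257 0.0976] n [-0.4693  0.064   0.8807] tilt 28.3 lean-az -7.8 sd 0.0016
0.02 194 C [0.7284 0.0255 0.0969] n [-0.4665  0.0257  0.8841] tilt 27.9 lean-az -3.2 sd 0.0017
0.024 283 C [0.7287 0.0255 0.0964] n [-0.4686  0.0268  0.883 ] tilt 28.0 lean-az -3.3 sd 0.0017
top pix noise 0.0029062862
0.016 82 C [0.7285 0.0256 0.0972] n [-0.3798  0.0391  0.9242] tilt 22.4 lean-az -5.9 sd 0.0016
0.02 130 C [0.7288 0.0255 0.0963] n [-0.4421  0.0228  0.8967] tilt 26.3 lean-az -3.0 sd 0.0019
0.024 189 C [0.729  0.0255 0.0958] n [-0.4529  0.0132  0.8915] tilt 26.9 lean-az -1.7 sd 0.0019
```

```bash
cat > go.py <<'E'
# go.py x y z [jaw direction angle from world +y, deg ccw] -> shift in tool axes and turn
import sys; from h import *
def go(t,a):
    o=monitor.get_obs(); T=rot(o['tool_rot']); dl=T.T@(np.array(t)-o['tool_pos'])
    z=T[:,2]; w=np.array([-np.sin(np.radians(a)),np.cos(np.radians(a)),0])
    zt=T.T@w; turn=np.degrees(np.arctan2(-zt[1],zt[2])); turn=(turn+90)%180-90
    print('pos',o['tool_pos'].round(4),'T axes x',T[:,0].round(3),'y',T[:,1].round(3),'z',T[:,2].round(3))
    print('shift',dl.round(4),'turn %.1f'%turn,'q7 %.0f'%o['qpos'][6],'w %.4f'%o['grip_width'],'t %.2f'%o['time_s'],'F',o['force'].round(2))
if __name__=='__main__': a=[float(v) for v in sys.argv[1:]]; go(a[:3],a[3])
E
python3 go.py .5193 -.1272 .15 6
```

```text
pos [ 0.2264 -0.6093  0.2416] T axes x [-0. -0. -1.] y [ 0.937  0.348 -0.   ] z [ 0.348 -0.937  0.   ]
shift [ 0.0915  0.4425 -0.3499] turn 14.4 q7 -3 w 0.0868 t 1.80 F [0.45 0.07 0.02]
```

Call:
step_arm(
  deltas=[
    [1, 0, 0.03, -0.024, 2],
    [1, 0.01, 0.07, -0.055, 4],
    [1, 0.02, 0.11, -0.088, 6],
    [1, 0.03, 0.155, -0.123, 8],
    [1, 0.04, 0.2, -0.158, 10],
    [1, 0.05, 0.245, -0.193, 12],
    [1, 0.06, 0.29, -0.228, 14.4],
    [1, 0.07, 0.335, -0.263, 14.4],
    [1, 0.08, 0.38, -0.3, 14.4],
    [1, 0.09, 0.42, -0.33, 14.4],
    [1, 0.09, 0.44, -0.348, 14.4],
    [1, 0.09, 0.4425, -0.35, 14.4],
  ],
  newtons=15,
)

```text
time_s: 3.3
tool_pos: [0.52, -0.1248, 0.1516]
tool_rot: [141.4, 90.0, 57.6]
force: [0.1, -0.0, 0.8]
grip_width: 0.087
```

```bash
python3 go.py .5193 -.1272 .047 6
```

```text
pos [ 0.52   -0.1248  0.1516] T axes x [ 0.     0.001 -1.   ] y [0.994 0.109 0.   ] z [ 0.109 -0.994 -0.001]
shift [ 0.1046 -0.0011  0.0023] turn 0.2 q7 -77 w 0.0870 t 3.30 F [ 0.1  -0.01  0.75]
```

Call:
step_arm(
  deltas=[
    [1, 0.03, -0.001, 0.002, 0],
    [1, 0.07, -0.001, 0.002, 0],
    [1, 0.095, -0.001, 0.002, 0],
    [1, 0.105, -0.001, 0.002, 0],
    [1, 0.105, -0.001, 0.002, 0],
    [-1, 0.105, -0.001, 0.002, 0],
    [-1, 0.105, -0.001, 0.002, 0],
    [-1, 0.105, -0.001, 0.002, 0],
    [-1, 0.105, -0.001, 0.002, 0],
    [-1, 0.105, -0.001, 0.002, 0],
    [-1, 0.105, -0.001, 0.002, 0],
  ],
  newtons=15,
)

```text
time_s: 4.68
tool_pos: [0.5184, -0.1292, 0.0465]
tool_rot: [-62.9, 90.0, -146.9]
force: [0.2, -0.4, -0.2]
grip_width: 0.035
```

```bash
python3 go.py .487 .270 .20 8
```

```text
pos [ 0.5184 -0.1292  0.0465] T axes x [-0. -0. -1.] y [ 0.995  0.104 -0.   ] z [ 0.104 -0.995  0.   ]
shift [-0.1535  0.0104 -0.4003] turn -2.0 q7 -80 w 0.0350 t 4.67 F [ 0.24 -0.36 -0.2 ]
```

Fingers are still closing (35 mm); a few more rows, then lift.

Call:
step_arm(
  deltas=[
    [-1, 0, 0, 0, 0],
    [-1, 0, 0, 0, 0],
    [-1, 0, 0, 0, 0],
    [-1, -0.02, 0, 0, 0],
    [-1, -0.05, 0, 0, 0],
    [-1, -0.09, 0, 0, 0],
    [-1, -0.13, 0, 0, 0],
    [-1, -0.15, 0, 0, 0],
    [-1, -0.15, 0, 0, 0],
  ],
)

```text
time_s: 5.8
tool_pos: [0.5195, -0.1295, 0.1982]
tool_rot: [60.3, 89.8, -23.7]
force: [0.0, -0.6, -1.0]
grip_width: 0.0275
```

```bash
python3 go.py .487 .270 .20 8
```

```text
pos [ 0.5195 -0.1295  0.1982] T axes x [ 0.003 -0.001 -1.   ] y [0.995 0.104 0.003] z [ 0.104 -0.995  0.002]
shift [-0.0026  0.0093 -0.4007] turn -2.0 q7 -76 w 0.0275 t 5.80 F [ 0.02 -0.55 -0.99]
```

Call:
step_arm(
  deltas=[
    [-1, 0, 0.001, -0.02, 0],
    [-1, 0, 0.002, -0.055, 0],
    [-1, 0, 0.003, -0.1, 0],
    [-1, 0, 0.004, -0.15, -1],
    [-1, 0, 0.005, -0.2, -1],
    [-1, 0, 0.006, -0.25, -2],
    [-1, 0, 0.008, -0.3, -2],
    [-1, 0, 0.009, -0.35, -2],
    [-1, 0, 0.009, -0.385, -2],
    [-1, 0, 0.009, -0.4, -2],
    [-1, 0, 0.009, -0.4, -2],
    [-1, 0, 0.009, -0.4, -2],
  ],
)

```text
time_s: 7.3
tool_pos: [0.486, 0.2677, 0.196]
tool_rot: [-30.0, 89.9, -112.1]
force: [0.6, -0.5, -0.5]
grip_width: 0.0276
```

```bash
python3 go.py .487 .270 .045 8; python3 - <<'E'
from h import *
i,d=read_camera('side'); p=cloud('side',d); save('s1.png',cv2.resize(i[150:384,60:360],None,fx=2,fy=2))
print(camera_model('side')['xyz'])
E
```

```text
pos [0.486  0.2677 0.196 ] T axes x [-0.001 -0.002 -1.   ] y [ 0.991  0.137 -0.001] z [ 0.137 -0.991  0.001]
shift [ 0.151   0.0014 -0.0024] turn -0.1 q7 -121 w 0.0276 t 7.30 F [ 0.56 -0.54 -0.54]
[0.18740911 0.43760104 0.70487872]
```

View pics/s1.png

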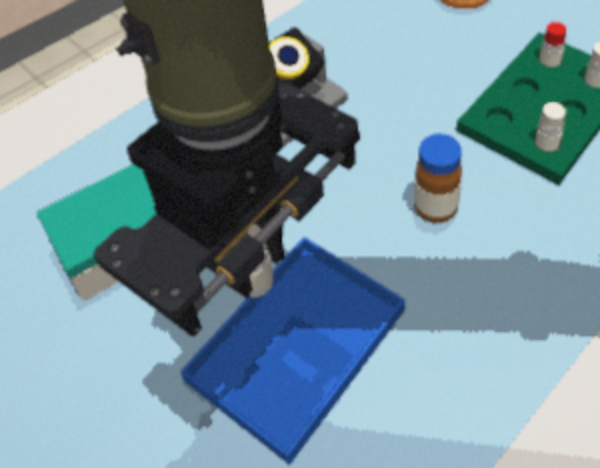

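Call:
step_arm(
  deltas=[
    [-1, 0.03, 0.001, -0.002, 0],
    [-1, 0.07, 0.001, -0.002, 0],
    [-1, 0.11, 0.001, -0.002, 0],
    [-1, 0.135, 0.001, -0.002, 0],
    [-1, 0.147, 0.001, -0.002, 0],
    [-1, 0.151, 0.001, -0.002, 0],
    [-1, 0.151, 0.001, -0.002, 0],
    [-1, 0.152, 0.001, -0.002, 0],
    [-1, 0.153, 0.001, -0.002, 0],
    [-1, 0.153, 0.001, -0.002, 0],
  ],
)

```text
time_s: 8.6
tool_pos: [0.4865, 0.2717, 0.0437]
tool_rot: [76.1, 90.0, -5.9]
force: [0.2, -0.3, -0.1]
grip_width: 0.0277
```

```bash
python3 go.py .487 .270 .0425 8
```

```text
pos [0.4865 0.2717 0.0437] T axes x [ 0. -0. -1.] y [0.99  0.139 0.   ] z [ 0.139 -0.99   0.   ]
shift [0.0012 0.0002 0.0018] turn -0.0 q7 -128 w 0.0277 t 8.60 F [ 0.16 -0.35 -0.05]
```

Call:
step_arm(
  deltas=[
    [-1, 0.001, 0, 0, 0],
    [-1, 0.0015, 0, 0, 0],
    [-1, 0.0015, 0, 0, 0],
  ],
)

```text
time_s: 8.98
tool_pos: [0.4866, 0.2718, 0.0425]
tool_rot: [51.7, 90.0, -30.3]
force: [-1.6, -0.6, 4.0]
grip_width: 0.0274
```

```bash
python3 go.py .487 .270 .0425 8
```

```text
pos [0.4866 0.2718 0.0425] T axes x [ 0. -0. -1.] y [0.99  0.139 0.   ] z [ 0.139 -0.99   0.   ]
shift [-0.      0.0002  0.0018] turn -0.0 q7 -128 w 0.0274 t 8.97 F [-1.64 -0.58  3.98]
```

Contact (4 N). Release partly, then lift.

Call:
step_arm(
  deltas=[
    [-0.2, 0, 0, 0, 0],
    [-0.1, 0, 0, 0, 0],
    [0, 0, 0, 0, 0],
    [0, 0, 0, 0, 0],
    [0, 0, 0, 0, 0],
    [0, -0.02, 0, 0, 0],
    [0, -0.06, 0, 0, 0],
    [0.5, -0.11, 0, 0, 0],
    [1, -0.15, 0, 0, 0],
    [1, -0.155, 0, 0, 0],
  ],
)

```text
time_s: 10.22
tool_pos: [0.4881, 0.2733, 0.2018]
tool_rot: [101.8, 89.6, 19.8]
force: [-0.3, 0.6, 0.9]
grip_width: 0.0657
```

```bash
python3 go.py .4538 -.1345 .20 6
```

```text
pos [0.4881 0.2733 0.2018] T axes x [ 0.007  0.003 -1.   ] y [0.99  0.139 0.007] z [ 0.139 -0.99  -0.002]
shift [ 0.0005 -0.0908  0.399 ] turn 2.0 q7 -122 w 0.0657 t 10.22 F [-0.28  0.64  0.86]
```

Call:
step_arm(
  deltas=[
    [1, 0, -0.005, 0.02, 0],
    [1, 0, -0.013, 0.055, 0],
    [1, 0, -0.023, 0.1, 0],
    [1, 0, -0.034, 0.15, 1],
    [1, 0, -0.045, 0.2, 1],
    [1, 0, -0.057, 0.25, 2],
    [1, 0, -0.068, 0.3, 2],
    [1, 0, -0.08, 0.35, 2],
    [1, 0, -0.088, 0.385, 2],
    [1, 0, -0.091, 0.4, 2],
    [1, 0, -0.091, 0.4, 2],
    [1, 0, -0.091, 0.4, 2],
  ],
)

```text
time_s: 11.72
tool_pos: [0.4522, -0.1351, 0.197]
tool_rot: [177.7, 90.0, 93.8]
force: [-0.7, 0.1, -1.2]
grip_width: 0.0869
```

```bash
python3 go.py .4538 -.1345 .047 6
```

```text
pos [ 0.4522 -0.1351  0.197 ] T axes x [-0.     0.001 -1.   ] y [0.994 0.107 0.   ] z [ 0.107 -0.994 -0.001]
shift [ 0.15    0.0016 -0.0003] turn 0.1 q7 -70 w 0.0869 t 11.72 F [-0.66  0.09 -1.22]
```

Call:
step_arm(
  deltas=[
    [1, 0.03, 0.001, 0, 0],
    [1, 0.08, 0.001, 0, 0],
    [1, 0.12, 0.001, 0, 0],
    [1, 0.143, 0.001, 0, 0],
    [1, 0.15, 0.001, 0, 0],
    [0, 0.15, 0.001, 0, 0],
    [-1, 0.15, 0.001, 0, 0],
    [-1, 0.15, 0.001, 0, 0],
    [-1, 0.15, 0.001, 0, 0],
    [-1, 0.15, 0.001, 0, 0],
    [-1, 0.15, 0.001, 0, 0],
    [-1, 0.15, 0.001, 0, 0],
  ],
)

```text
time_s: 13.22
tool_pos: [0.4529, -0.136, 0.0471]
tool_rot: [-170.3, 89.9, 105.7]
force: [-1.7, 0.6, 0.7]
grip_width: 0.0276
```

Call:
step_arm(
  deltas=[
    [-1, 0, 0, 0, 0],
    [-1, 0, 0, 0, 0],
    [-1, 0, 0, 0, 0],
  ],
)

```text
time_s: 13.6
tool_pos: [0.4529, -0.1362, 0.0471]
tool_rot: [-167.1, 89.9, 108.9]
force: [-2.3, 5.5, 4.1]
grip_width: 0.0273
```

```bash
python3 go.py .4538 -.1345 .047 6
```

```text
pos [ 0.4529 -0.1362  0.0471] T axes x [-0.     0.001 -1.   ] y [ 0.995  0.105 -0.   ] z [ 0.105 -0.995 -0.001]
shift [ 0.0001  0.0011 -0.0016] turn 0.0 q7 -75 w 0.0273 t 13.60 F [-2.26  5.48  4.13]
```

Call:
step_arm(
  deltas=[
    [-1, -0.02, 0, 0, 0],
    [-1, -0.06, 0, 0, 0],
    [-1, -0.11, 0, 0, 0],
    [-1, -0.15, 0.003, -0.015, 0],
    [-1, -0.153, 0.012, -0.05, 0],
    [-1, -0.153, 0.024, -0.1, 0],
    [-1, -0.153, 0.036, -0.15, -1],
    [-1, -0.153, 0.048, -0.2, -1],
    [-1, -0.153, 0.06, -0.25, -2],
    [-1, -0.153, 0.07, -0.3, -2],
    [-1, -0.153, 0.077, -0.325, -2],
    [-1, -0.153, 0.078, -0.33, -2],
  ],
)

```text
time_s: 15.1
tool_pos: [0.4963, 0.2004, 0.1997]
tool_rot: [87.4, 90.0, 5.5]
force: [-1.1, 0.1, -0.3]
grip_width: 0.0275
```

Call:
step_arm(
  deltas=[
    [-1, 0, 0, 0, 0],
    [-1, 0, 0, 0, 0],
  ],
)

```text
time_s: 15.35
tool_pos: [0.4965, 0.1973, 0.1998]
tool_rot: [-2.6, 89.9, -84.8]
force: [0.5, 0.2, 0.8]
grip_width: 0.0274
```

```bash
python3 go.py .496 .200 .0445 8; python3 - <<'E'
from h import *
i,d=read_camera('side'); save('s2.png',cv2.resize(i[120:384,60:460],None,fx=2,fy=2))
E
```

```text
pos [0.4965 0.1973 0.1998] T axes x [ 0.    -0.001 -1.   ] y [ 0.991  0.136 -0.   ] z [ 0.136 -0.991  0.001]
shift [ 1.553e-01 -1.000e-04 -3.000e-03] turn -0.2 q7 -112 w 0.0274 t 15.35 F [0.48 0.17 0.84]
```

View pics/s2.png

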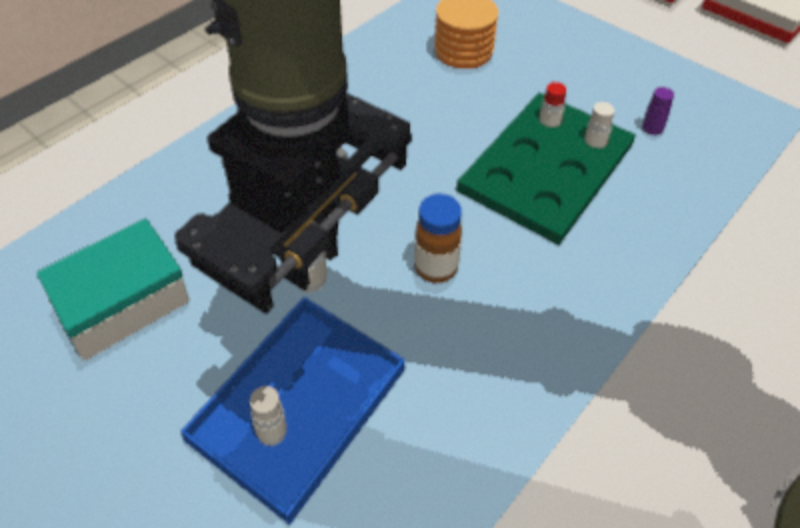

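Call:
step_arm(
  deltas=[
    [-1, 0.03, 0, 0, 0],
    [-1, 0.07, 0, 0, 0],
    [-1, 0.11, 0, 0, 0],
    [-1, 0.138, 0, 0, 0],
    [-1, 0.15, 0, 0, 0],
    [-1, 0.154, 0, 0, 0],
    [-1, 0.155, 0, 0, 0],
    [-1, 0.156, 0, 0, 0],
    [-1, 0.156, 0, 0, 0],
  ],
)

```text
time_s: 16.52
tool_pos: [0.4965, 0.1995, 0.0447]
tool_rot: [84.5, 89.9, 2.5]
force: [0.7, -0.8, 0.4]
grip_width: 0.0271
```

```bash
python3 go.py .496 .200 .0425 8
```

```text
pos [0.4965 0.1995 0.0447] T axes x [ 0.001  0.    -1.   ] y [0.99  0.139 0.001] z [ 0.139 -0.99   0.   ]
shift [ 0.0022 -0.0004 -0.0006] turn -0.0 q7 -120 w 0.0271 t 16.52 F [ 0.73 -0.81  0.38]
```

Call:
step_arm(
  deltas=[
    [-1, 0.001, 0, 0, 0],
    [-1, 0.0015, 0, 0, 0],
    [-1, 0.0015, 0, 0, 0],
  ],
)

```text
time_s: 16.9
tool_pos: [0.4963, 0.1995, 0.0431]
tool_rot: [62.4, 90.0, -19.6]
force: [-0.9, -0.5, 5.9]
grip_width: 0.0273
```

```bash
python3 go.py .496 .200 .0425 8
```

```text
pos [0.4963 0.1995 0.0431] T axes x [ 0.001 -0.    -1.   ] y [0.99  0.139 0.001] z [ 0.139 -0.99   0.   ]
shift [ 0.0006 -0.0003 -0.0006] turn -0.0 q7 -120 w 0.0273 t 16.90 F [-0.89 -0.47  5.86]
```

Call:
step_arm(
  deltas=[
    [-0.2, 0, 0, 0, 0],
    [-0.1, 0, 0, 0, 0],
    [0, 0, 0, 0, 0],
    [0, 0, 0, 0, 0],
    [0, 0, 0, 0, 0],
    [0, -0.02, 0, 0, 0],
    [0, -0.06, 0, 0, 0],
    [0.5, -0.11, 0, 0, 0],
    [1, -0.15, 0, 0, 0],
    [1, -0.155, 0, 0, 0],
  ],
)

```text
time_s: 18.15
tool_pos: [0.4979, 0.2006, 0.2022]
tool_rot: [92.3, 89.6, 10.3]
force: [0.6, 0.6, 0.5]
grip_width: 0.0656
```

Call:
step_arm(
  deltas=[
    [1, 0, -0.001, 0.02, 0],
    [1, 0, -0.003, 0.055, 0],
    [1, 0, -0.006, 0.1, 0],
    [1, 0, -0.009, 0.15, 1],
    [1, 0, -0.012, 0.2, 1],
    [1, 0, -0.015, 0.25, 2],
    [1, 0, -0.018, 0.3, 2],
    [1, 0, -0.021, 0.35, 2],
    [1, 0, -0.024, 0.4, 2],
    [1, 0, -0.026, 0.44, 2],
    [1, 0, -0.027, 0.458, 2],
    [1, 0, -0.027, 0.458, 2],
  ],
)

```text
time_s: 19.65
tool_pos: [0.5326, -0.2581, 0.1972]
tool_rot: [-150.4, 89.9, 125.5]
force: [0.7, 0.2, 0.7]
grip_width: 0.0868
```

```bash
python3 - <<'E'
from h import *
c='side'
i,d=read_camera(c); p=cloud(c,d)
m=(d>0)&(p[...,0]>.42)&(p[...,0]<.58)&(p[...,1]>.13)&(p[...,1]<.34)&(p[...,2]>.06)&(p[...,2]<.09)
n,l=cv2.connectedComponents(m.astype(np.uint8))
for k in range(1,n):
    q=p[l==k]; 
    if len(q)>8: print('cap',len(q),q.mean(0).round(4),q[:,2].max())
E
python3 go.py .5332 -.258 .047 6
```

```text
cap 156 [0.4969 0.2003 0.0677] 0.07132511519873286
cap 180 [0.4873 0.2723 0.0677] 0.07077660539397213
pos [ 0.533  -0.2563  0.1973] T axes x [-0.     0.002 -1.   ] y [ 0.994  0.105 -0.   ] z [ 0.105 -0.994 -0.002]
shift [0.1503 0.     0.0019] turn 0.0 q7 -66 w 0.0875 t 19.70 F [ 0.05  1.11 -0.05]
```

Call:
step_arm(
  deltas=[
    [1, 0.03, 0, 0.002, 0],
    [1, 0.08, 0, 0.002, 0],
    [1, 0.12, 0, 0.002, 0],
    [1, 0.141, 0, 0.002, 0],
    [1, 0.147, 0, 0.002, 0],
    [0, 0.147, 0, 0.002, 0],
    [-1, 0.147, 0, 0.002, 0],
    [-1, 0.147, 0, 0.002, 0],
    [-1, 0.147, 0, 0.002, 0],
    [-1, 0.147, 0, 0.002, 0],
    [-1, 0.147, 0, 0.002, 0],
    [-1, 0.147, 0, 0.002, 0],
  ],
  newtons=6,
)

```text
time_s: 21.2
tool_pos: [0.5331, -0.2599, 0.0505]
tool_rot: [-125.5, 90.0, 150.5]
force: [-0.0, -0.0, 0.3]
grip_width: 0.028
```

Call:
step_arm(
  deltas=[
    [-1, 0, 0, 0, 0],
    [-1, 0, 0, 0, 0],
    [-1, 0, 0, 0, 0],
  ],
)

```text
time_s: 21.58
tool_pos: [0.5331, -0.2599, 0.0505]
tool_rot: [-51.9, 90.0, -136.0]
force: [0.4, -0.5, -0.1]
grip_width: 0.028
```

```bash
python3 go.py .5332 -.258 .05 6
```

```text
pos [ 0.5331 -0.2599  0.0505] T axes x [-0. -0. -1.] y [ 0.995  0.104 -0.   ] z [ 0.104 -0.995  0.   ]
shift [ 0.0005  0.0003 -0.0019] turn -0.0 q7 -69 w 0.0280 t 21.57 F [ 0.44 -0.53 -0.08]
```

Call:
step_arm(
  deltas=[
    [-1, -0.002, 0, 0, 0],
    [-1, -0.002, -0.002, 0, 0],
    [-1, -0.002, -0.004, 0, 0],
    [-1, -0.002, -0.006, 0, 0],
    [-1, -0.002, -0.008, 0, 0],
    [-1, -0.002, -0.01, 0, 0],
    [-1, -0.002, -0.01, 0, 0],
  ],
)

```text
time_s: 22.45
tool_pos: [0.5233, -0.2607, 0.0528]
tool_rot: [107.9, 90.0, 23.9]
force: [2.3, 2.3, 3.1]
grip_width: 0.0277
```

```bash
python3 go.py .5332 -.258 .05 6; python3 - <<'E'
from h import *
i,d=read_camera('side'); save('s3.png',cv2.resize(i[140:230,300:420],None,fx=6,fy=6,interpolation=cv2.INTER_CUBIC))
E
```

```text
pos [ 0.5233 -0.2607  0.0528] T axes x [ 0.  0. -1.] y [0.995 0.104 0.   ] z [ 0.104 -0.995 -0.   ]
shift [ 0.0028  0.0101 -0.0016] turn -0.0 q7 -68 w 0.0277 t 22.45 F [2.28 2.28 3.14]
```

View pics/s3.png

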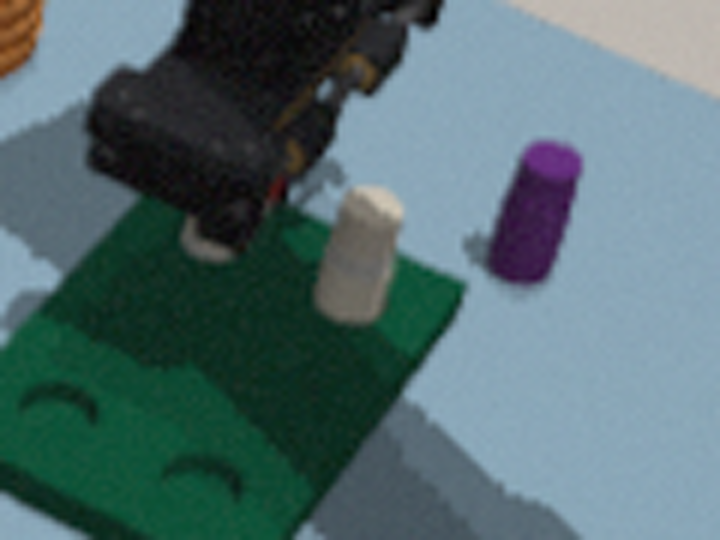

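Call:
step_arm(
  deltas=[
    [-1, 0, -0.002, 0, 0],
    [-1, 0, -0.004, 0, 0],
    [-1, 0, -0.006, 0, 0],
    [-1, 0, -0.008, 0, 0],
    [-1, 0, -0.008, 0, 0],
  ],
)

```text
time_s: 23.12
tool_pos: [0.5143, -0.2621, 0.0522]
tool_rot: [-93.5, 89.9, -177.5]
force: [0.7, 1.8, 1.8]
grip_width: 0.0274
```

Call:
step_arm(
  deltas=[
    [-1, 0, 0, 0, 0],
    [-1, 0, 0, 0, 0],
    [-1, -0.005, 0, 0, 0],
    [-1, -0.02, 0, 0, 0],
    [-1, -0.05, 0, 0, 0],
    [-1, -0.1, 0, 0, 0],
    [-1, -0.15, 0, 0, 0],
    [-1, -0.19, 0, 0, 0],
    [-1, -0.2, 0, 0, 0],
    [-1, -0.2, 0, 0, 0],
  ],
  newtons=20,
)

```text
time_s: 24.38
tool_pos: [0.5152, -0.262, 0.2531]
tool_rot: [28.5, 89.9, -55.5]
force: [0.6, 0.4, -0.3]
grip_width: 0.0272
```

```bash
python3 go.py .66 .025 .25 -1.5; python3 - <<'E'
from h import *
i,d=read_camera('side'); j,e=read_camera('top'); 
a=cv2.resize(i[60:220,260:420],(480,480),interpolation=cv2.INTER_CUBIC)
b=cv2.resize(j[170:270,290:390],(480,480),interpolation=cv2.INTER_CUBIC)
save('s4.png',cv2.resize(np.hstack([a,b]),(800,400)))
E
```

```text
pos [ 0.5152 -0.262   0.2531] T axes x [ 0.001 -0.001 -1.   ] y [0.995 0.104 0.001] z [ 0.104 -0.995  0.001]
shift [ 0.0029  0.1739 -0.2703] turn 7.5 q7 -63 w 0.0272 t 24.38 F [ 0.64  0.4  -0.29]
```

View pics/s4.png

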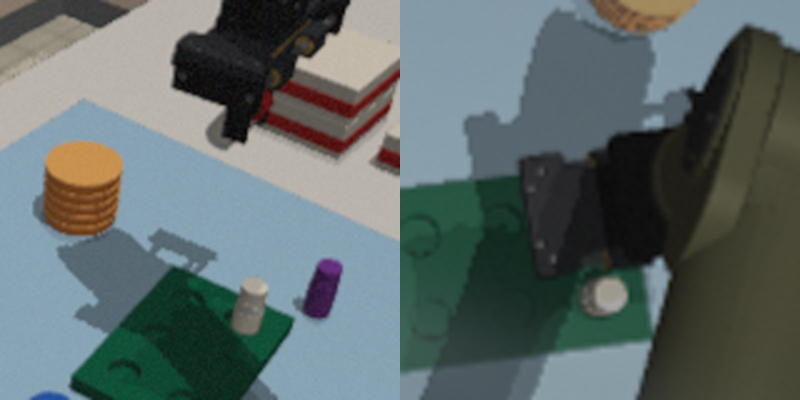

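Call:
step_arm(
  deltas=[
    [-1, 0, 0.012, -0.02, 0.5],
    [-1, 0, 0.035, -0.05, 1.5],
    [-1, 0, 0.06, -0.09, 3],
    [-1, 0, 0.09, -0.135, 4],
    [-1, 0, 0.115, -0.18, 5],
    [-1, 0, 0.14, -0.22, 6],
    [-1, 0, 0.16, -0.25, 7],
    [-1, 0, 0.17, -0.265, 7.5],
    [-1, 0, 0.174, -0.27, 7.5],
    [-1, 0, 0.174, -0.27, 7.5],
    [-1, 0, 0.174, -0.27, 7.5],
  ],
)

```text
time_s: 25.85
tool_pos: [0.6598, 0.0232, 0.2521]
tool_rot: [-39.0, 89.9, -130.6]
force: [-0.2, 0.5, -0.2]
grip_width: 0.0275
```

```bash
python3 go.py .672 .027 .2037 -1.5; python3 - <<'E'
from h import *
out=[]
for c in('side','top'):
    i,d=read_camera(c); p=cloud(c,d); m=camera_model(c); t=monitor.get_obs()['tool_pos']
    pc=rot(m['attitude']).T@(t-m['xyz']); u=m['fx']*pc[0]/pc[2]+m['cx']; v=m['fy']*pc[1]/pc[2]+m['cy']; print(c,u,v)
    np.savez('v_'+c,i=i,d=d); u,v=int(u),int(v); r=50
    out.append(cv2.resize(i[max(0,v-r):v+r,max(0,u-r):u+r],(400,400),interpolation=cv2.INTER_CUBIC)); print(u-r,v-r)
    for k in regions_of(c,'red_mid')[:2]:
        q=p[k['pixels']&(d>0)]; print(k['p'],k['pixel'],len(q),np.median(q,0))
save('s5.png',np.hstack(out))
E
```

```text
pos [0.6598 0.0232 0.2521] T axes x [-0.001 -0.001 -1.   ] y [ 1.    -0.028 -0.001] z [-0.028 -1.     0.001]
shift [ 0.0484  0.0121 -0.0042] turn -0.1 q7 -104 w 0.0275 t 25.85 F [-0.24  0.47 -0.18]
side 219.74251912235658 134.37509910422855
169 84
0.68 [201.8, 195.2] 2235 [0.72536809 0.04211119 0.04612408]
0.46 [193.8, 328.9] 391 [0.48067026 0.27558678 0.05276593]
top 242.86948788633515 170.73050460160596
192 120
```

View pics/s5.png

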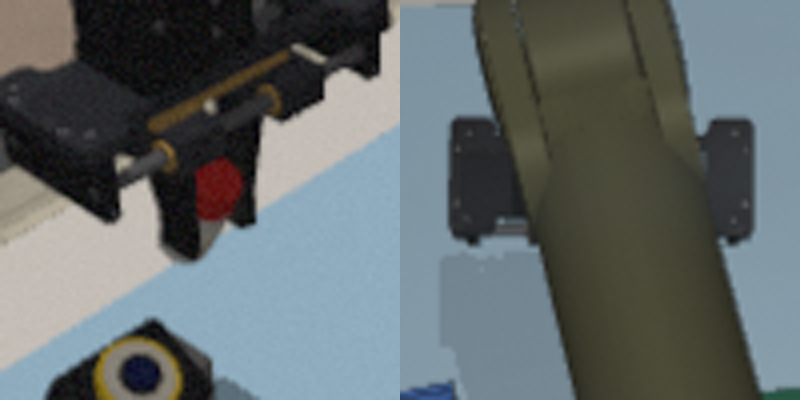

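```bash
cat > fit.py <<'E'
from h import *
from scipy.optimize import least_squares
np.set_printoptions(precision=4,suppress=True)
c='side'; I=[];ds=[]
for _ in range(8):
    i,d=read_camera(c); I.append(i); ds.append(d)
ds=np.stack(ds); ds[ds==0]=np.nan; d=np.nanmedian(ds,0); i=np.mean(I,0).astype(np.uint8); p=cloud(c,d)
o=monitor.get_obs(); T=rot(o['tool_rot']); t=o['tool_pos']; J=T[:,2]
h=cv2.cvtColor(i,cv2.COLOR_RGB2HSV).astype(int)
near=np.linalg.norm(p-t,axis=-1)<.055
red=near&(h[...,1]>140)&((h[...,0]<12)|(h[...,0]>168))&(h[...,2]>60)
v=p-t; band=near&(abs(v@J)<.011)
pale=band&(h[...,1]<60)&(h[...,2]>110)
q=np.vstack([p[red],p[pale]]); isred=np.r_[np.ones(red.sum(),bool),np.zeros(pale.sum(),bool)]
print('red',red.sum(),'pale',pale.sum(),'red z range',p[red].min(0),p[red].max(0))
e=np.cross([0,0,1],J); e/=np.linalg.norm(e)
if e[0]>0: e=-e        # lean direction (horizontal)
ray=np.array(camera_model(c)['xyz'])-t; ray/=np.linalg.norm(ray)
def sdf(x):            # th tilt, s foot->TCP along axis, b depth bias, w offset of axis along e
    th,s,b=x; a=np.sin(th)*e+np.cos(th)*np.array([0,0,1])
    u=q-t-b*ray; z=u@a+s; r=np.linalg.norm(u-np.outer(u@a,a),axis=1)
    R_=np.where(z>.044,.013,.014); dr=r-R_; dz=np.maximum(z-.064,-z)
    return np.where((dr>0)&(dz>0),np.hypot(dr,dz),np.maximum(dr,dz))
for th0 in (15,28,40):
    f=least_squares(lambda x:np.r_[sdf(x)/.0015,x[2]/.002],[np.radians(th0),.042,0],loss='soft_l1')
    cov=np.linalg.inv(f.jac.T@f.jac)
    print('th %.2f s %.4f b %.4f cost %.1f sd_th %.2f'%(np.degrees(f.x[0]),f.x[1],f.x[2],f.cost,np.degrees(cov[0,0]**.5)))
th,s,b=f.x; a=np.sin(th)*e+np.cos(th)*np.array([0,0,1]); u=q-t-b*ray
top=isred&(u@a+s>.060)
m=q[top]; n=np.linalg.svd(m-m.mean(0))[2][2]; n*=np.sign(n[2]); print('cap-top plane',top.sum(),n,'tilt in plane %.1f'%np.degrees(np.arctan2(n@e,n[2])),'e',e,'t',t,'a',a)
E
python3 fit.py
```

```text
red 142 pale 2 red z range [0.6393 0.0091 0.2487] [0.6574 0.0361 0.2769]
th 28.81 s 0.0385 b -0.0038 cost 8.6 sd_th 1.22
th 28.81 s 0.0385 b -0.0038 cost 8.6 sd_th 1.22
th 28.81 s 0.0385 b -0.0038 cost 8.6 sd_th 1.22
cap-top plane 103 [-0.5309  0.0334  0.8468] tilt in plane 32.1 e [-0.9997  0.0263 -0.    ] t [0.6601 0.0249 0.2526] a [-0.4818  0.0127  0.8762]
```

Call:
step_arm(
  deltas=[
    [-1, 0, 0, 0, -9],
    [-1, 0, 0, 0, -19],
    [-1, 0, 0, 0, -29],
    [-1, 0, 0, 0, -39],
    [-1, 0, 0, 0, -45],
    [-1, 0, 0, 0, -45],
    [-1, 0, 0, 0, -45],
  ],
)

```text
time_s: 27.32
tool_pos: [0.6601, 0.0248, 0.2525]
tool_rot: [-35.6, 90.0, -82.2]
force: [-0.2, -0.0, -1.2]
grip_width: 0.0275
```

```bash
python3 fit.py; python3 - <<'E'
from h import *
c='side'; i,d=read_camera(c); m=camera_model(c); o=monitor.get_obs(); t=o['tool_pos']
T=rot(o['tool_rot']); J=T[:,2]; e=np.cross([0,0,1],J); e/=np.linalg.norm(e); e*=-np.sign(e[0]); A=rot(m['attitude'])
def pr(X): q=A.T@(X-m['xyz']); return np.array([m['fx']*q[0]/q[2]+m['cx'],m['fy']*q[1]/q[2]+m['cy']])
x0,y0=(pr(t)-30).astype(int); S=10
im=cv2.resize(i[y0:y0+60,x0:x0+60],(600,600),interpolation=cv2.INTER_CUBIC)
th=np.radians(29.5); s=.041; a=np.sin(th)*e+np.cos(th)*np.array([0,0,1]); f=np.cross(a,J)
for zz,r in((0,.014),(.044,.014),(.064,.013)):
    pts=np.array([(pr(t+a*(zz-s)+r*(np.cos(k)*J+np.sin(k)*f))-[x0,y0]+.5)*S for k in np.linspace(0,6.28,40)]).astype(int)
    cv2.polylines(im,[pts],True,(0,255,0),1)
save('s6.png',im); print(o['time_s'],o['qpos'])
E
```

```text
27.775 [ 25.33723208  24.24295335 -40.70705228  79.40507178  15.69602046
  82.05120172 -61.52353209]Traceback (most recent call last):
  File "fit.py", line 15, in <module>
    print('red',red.sum(),'pale',pale.sum(),'red z range',p[red].min(0),p[red].max(0))
                                                          ~~~~~~~~~~^^^
    return umr_minimum(a, axis, None, out, keepdims, initial, where)
ValueError: zero-size array to reduction operation minimum which has no identity
```

View pics/s6.png

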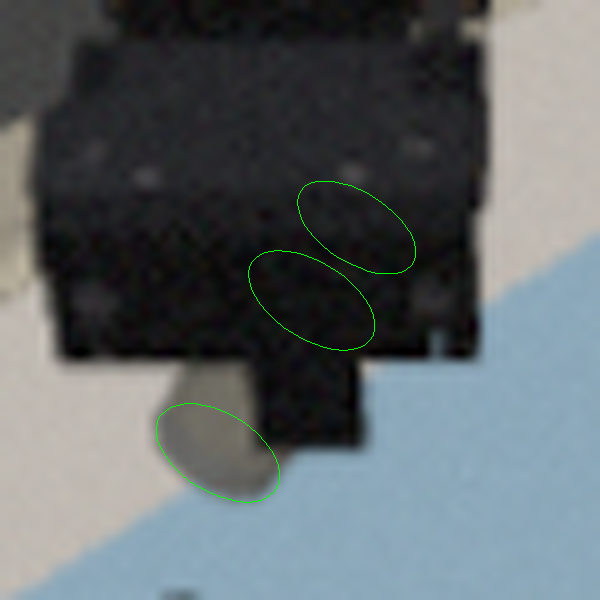

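The profile view shows the foot sticking out at lower left, about where a tilt of 28–29° and a foot-to-TCP distance of 41 mm predict. That matches the measured lens tilt (about 28°). I'll turn back and go to the focus.

Call:
step_arm(
  deltas=[
    [-1, 0, 0, 0, 9],
    [-1, 0, 0, 0, 19],
    [-1, 0, 0, 0, 29],
    [-1, 0, 0, 0, 39],
    [-1, 0, 0, 0, 45],
    [-1, 0, 0, 0, 45],
    [-1, 0, 0, 0, 45],
  ],
)

```text
time_s: 28.65
tool_pos: [0.6601, 0.025, 0.2525]
tool_rot: [-38.2, 90.0, -129.6]
force: [-0.5, 0.3, -0.0]
grip_width: 0.0275
```

```bash
python3 go.py .6719 .027 .2027 -1.5
```

```text
pos [0.6601 0.025  0.2525] T axes x [-0. -0. -1.] y [ 1.    -0.025 -0.   ] z [-0.025 -1.     0.   ]
shift [ 0.0498  0.0118 -0.0023] turn 0.1 q7 -104 w 0.0275 t 28.65 F [-0.52  0.26 -0.  ]
```

Call:
step_arm(
  deltas=[
    [-1, 0.008, 0.002, 0, 0],
    [-1, 0.018, 0.004, -0.001, 0],
    [-1, 0.03, 0.007, -0.001, 0],
    [-1, 0.04, 0.01, -0.002, 0],
    [-1, 0.047, 0.012, -0.002, 0],
    [-1, 0.05, 0.012, -0.002, 0],
    [-1, 0.05, 0.012, -0.002, 0],
    [-1, 0.05, 0.012, -0.002, 0],
  ],
)

```text
time_s: 29.65
tool_pos: [0.6724, 0.0266, 0.2031]
tool_rot: [85.7, 90.0, -5.8]
force: [-0.3, -0.0, -0.2]
grip_width: 0.0273
```

```bash
python3 fit.py; python3 go.py .6719 .027 .2027 -1.5; python3 - <<'E'
from h import *
c='side'; i,d=read_camera(c); m=camera_model(c); o=monitor.get_obs(); t=o['tool_pos']; A=rot(m['attitude'])
T=rot(o['tool_rot']); J=T[:,2]; e=np.cross([0,0,1],J); e/=np.linalg.norm(e); e*=-np.sign(e[0])
def pr(X): q=A.T@(X-m['xyz']); return np.array([m['fx']*q[0]/q[2]+m['cx'],m['fy']*q[1]/q[2]+m['cy']])
x0,y0=155,110; S=6; im=cv2.resize(i[y0:y0+100,x0:x0+100],(600,600),interpolation=cv2.INTER_CUBIC)
def circ(C,a,r,col):
    f=np.cross(a,J); g=np.cross(a,f)
    pts=np.array([(pr(C+r*(np.cos(k)*g+np.sin(k)*f))-[x0,y0]+.5)*S for k in np.linspace(0,6.28,40)]).astype(int); cv2.polylines(im,[pts],True,col,1)
th=np.radians(28.5); a=np.sin(th)*e+np.cos(th)*np.array([0,0,1])
for z,r in((0,.014),(.044,.014),(.064,.013)): circ(t+a*(z-.041),a,r,(0,255,0))
n=np.array([-.472,.012,.882]); n/=np.linalg.norm(n); C=np.array([.729,.0255,.096]); circ(C,n,.026,(255,0,255)); circ(C+.08*n,n,.014,(255,0,255))
save('s7.png',im)
F=t-.041*a-C; print('dist',F@n,'off',np.linalg.norm(F-(F@n)*n),'ang',np.degrees(np.arccos(a@n)))
E
```

```text
red 118 pale 2 red z range [0.6519 0.012  0.2022] [0.6679 0.0384 0.2263]
th 28.56 s 0.0383 b -0.0039 cost 9.7 sd_th 1.48
th 28.56 s 0.0383 b -0.0039 cost 9.7 sd_th 1.48
th 28.56 s 0.0383 b -0.0039 cost 9.7 sd_th 1.48
cap-top plane 87 [-0.5384  0.0401  0.8417] tilt in plane 32.6 e [-0.9997  0.0264 -0.    ] t [0.6722 0.0265 0.2026] a [-0.4779  0.0126  0.8783]
pos [0.6722 0.0265 0.2026] T axes x [ 0. -0. -1.] y [ 1.    -0.026  0.   ] z [-0.026 -1.     0.   ]
shift [-0.0001 -0.0003 -0.0004] turn -0.0 q7 -105 w 0.0276 t 30.05 F [-0.4  -0.6  -0.29]
dist 0.07978073857731317 off 0.0006210270400623595 ang 0.3401437285913283
```

View pics/s7.png

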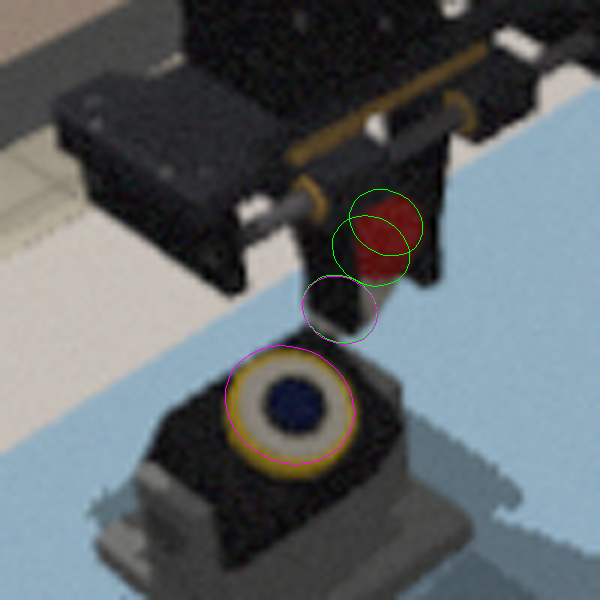

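```bash
python3 - <<'E'
from h import *
np.set_printoptions(precision=4,suppress=True)
rays=[]
for c,box in(('side',(160,195,185,222)),('top',(148,172,230,256))):
    i=np.load(c+'0.npz')['i']; r0,r1,c0,c1=box; w=i[r0:r1,c0:c1].astype(int); K=8
    W=cv2.resize(w.astype(np.float32),None,fx=K,fy=K,interpolation=cv2.INTER_CUBIC)
    mx=W.max(2); 
    # bright disc (white+yellow): red channel high; fill hole -> ellipse
    R_=W[...,0]; thr=(np.percentile(R_,97)+np.percentile(R_,20))/2*.85
    cn,_=cv2.findContours((R_>thr).astype(np.uint8),0,1); cn=max(cn,key=cv2.contourArea)
    e=cv2.fitEllipse(cv2.convexHull(cn)); u=(e[0][0]+.5)/K-.5+c0; v=(e[0][1]+.5)/K-.5+r0
    print(c,'ring',u,v,np.array(e[1])/K,e[2],'thr',thr)
    # hole
    cn2,h=cv2.findContours((W[...,2]>thr).astype(np.uint8),cv2.RETR_CCOMP,1)
    for k,q in enumerate(cn2):
        if h[0][k][3]>=0 and cv2.contourArea(q)>8*K:
            M=cv2.moments(q); uu,vv=(M['m10']/M['m00']+.5)/K-.5+c0,(M['m01']/M['m00']+.5)/K-.5+r0; print('hole',uu,vv,cv2.contourArea(q)/K/K)
    m=camera_model(c); d=rot(m['attitude'])@np.array([(u-m['cx'])/m['fx'],(v-m['cy'])/m['fy'],1]); rays.append((np.array(m['xyz']),d/np.linalg.norm(d)))
(o1,d1),(o2,d2)=rays
st=np.linalg.lstsq(np.c_[d1,-d2],o2-o1,rcond=None)[0]; print('triang',o1+st[0]*d1,o2+st[1]*d2)
for (o,d) in rays:
  for n in((-.472,.012,.882),):
    n=np.array(n);C=np.array([.7288,.0255,.096]); print('on plane',o+d*((C-o)@n)/(d@n))
E
```

```text
side ring 202.8061065673828 167.0068063735962 [39.5361 41.815 ] 5.349045276641846 thr 90.761734
hole 203.72367579908675 177.2643911719939 85.546875
top ring 243.6030330657959 159.2262945175171 [17.4106 17.5032] 153.4817657470703 thr 77.01579
hole 243.55801990882196 159.6469184975023 53.6953125
triang [0.7229 0.0269 0.1313] [0.7204 0.0245 0.1307]
on plane [0.7467 0.0086 0.1058]
on plane [0.7286 0.0255 0.0959]
```

```bash
python3 - <<'E'
from h import *
np.set_printoptions(precision=4,suppress=True)
def ray(c,u,v):
    m=camera_model(c); d=rot(m['attitude'])@np.array([(u-m['cx'])/m['fx'],(v-m['cy'])/m['fy'],1]); return np.array(m['xyz']),d/np.linalg.norm(d)
i=np.load('side0.npz')['i'][160:200,180:226].astype(np.float32); W=cv2.resize(i,None,fx=8,fy=8,interpolation=cv2.INTER_CUBIC)
# yellow/white disc: saturation toward red vs dark head, connected comp holding the disc
g=((W[...,0]>75)&(W[...,0]-W[...,2]>18)).astype(np.uint8) # yellow
cn,_=cv2.findContours(g,0,1); cn=max(cn,key=lambda q:cv2.minEnclosingCircle(q)[1] if cv2.contourArea(q)>100 else 0)
e=cv2.fitEllipse(cv2.convexHull(cn)); u,v=(e[0][0]+.5)/8-.5+180,(e[0][1]+.5)/8-.5+160; print('yellow',u,v,np.array(e[1])/8)
for s in((u,v),(203.72,177.26)):
  for t in((243.60,159.23),(243.56,159.65)):
    o1,d1=ray('side',*s);o2,d2=ray('top',*t)
    st=np.linalg.lstsq(np.c_[d1,-d2],o2-o1,rcond=None)[0]; A,B=o1+st[0]*d1,o2+st[1]*d2; print('tri',(A+B)/2,'gap',np.linalg.norm(A-B))
E
```

```text
yellow 203.02628707885742 178.1027717590332 [21.0333 22.7793]
tri [0.7294 0.0255 0.0918] gap 0.00047094994786381773
tri [0.7282 0.0259 0.0927] gap 0.0003753511320469802
tri [0.7281 0.0249 0.0951] gap 0.0018187599706153386
tri [0.7269 0.0253 0.096 ] gap 0.0009723174802400928
```

The lens checks agree: plane fits give about 28°, and the line from hinge to lens gives about 28°. The lens centre is good to about 2 mm, so the vial's pose stands. I'll do a last check of the bystanders and vials, then sign off.

```bash
python3 - <<'E'
from h import *
np.set_printoptions(precision=4,suppress=True)
i,d=read_camera('side'); p=cloud('side',d)
for n,(x,y,zlo) in dict(whiteC=(.468,-.264,.066),tray1=(.487,.272,.062),tray2=(.497,.2,.062),bottle=(.49,.025,.09),dishes=(.718,-.31,.068),lens=(.729,.0255,.085)).items():
    r=.02 if n[0] in'wt' else .05
    m=(d>0)&(np.hypot(p[...,0]-x,p[...,1]-y)<r)&(p[...,2]>zlo)&(p[...,2]<.115); q=p[m]; p0=cloud('side',np.load('side0.npz')['d'])[m]
    print(n,len(q),q.mean(0),'start',np.median(p0,0))
a=monitor.get_obs(); print(a['tool_pos'],a['grip_width'],a['force'],abs(a['joint_velocities']).max(),a['time_s'])
env.sign_off()
E
```

```text
whiteC 76 [ 0.467  -0.2625  0.0721] start [ 0.4666 -0.2621  0.0726]
tray1 172 [0.4875 0.2722 0.068 ] start [0.5169 0.2555 0.0047]
tray2 148 [0.4975 0.2004 0.068 ] start [0.5283 0.1771 0.0047]
bottle 339 [0.4968 0.021  0.0996] start [0.4963 0.0218 0.1005]
dishes 475 [ 0.7206 -0.3108  0.0758] start [ 0.7197 -0.3095  0.0762]
lens 515 [0.7366 0.03   0.0948] start [0.7374 0.0318 0.0953]
[0.6722 0.0265 0.2026] 0.027001565047292723 [ 0.1777  0.5072 -1.0584] 0.06623272340427287 30.15
the job is handed in; nothing more can be done
```

I set two white vials down upright in the blue tray and left the third white one in its well. I then took the red vial out and pivoted it in the fingers against its well rim, because the tool cannot tilt. The job was handed in at 30 s, with the red vial held cap-up and steady at the focus.

**Last checks:**
- **Tray and rack:** both tray vials have their tops at 68 mm, as they should standing on the tray floor. The third white vial is unmoved.
- **Bystanders:** the jar, the dish stack and the reader read as they did at the start. The tip box I did not measure again; it sat in place in my mid-run pictures and the arm never went near it.
- **Red vial:** it leans about 28.5° against about 28° for the lens axis. By my estimate its foot is about 80 mm from the lens and about 1 mm off the axis.

**What disagreed:**
- **Tilt:** a fit to the top of the red cap alone gave 32°. The lens tilt by different routes ranged from 24° to about 35° or more.
- **Lens height:** depth readings gave about 96 mm, and triangulating between the cameras gave about 92–96 mm.
- **Foot distance:** the distance from the foot to the grasp point came out between 38 and 42 mm.

Allow a few degrees on the alignment and a few millimetres on the position.

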